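# Set the pull counter to six and lock its button

### The arm

A 6-joint arm with a two-finger parallel gripper is mounted at the origin on a cart in front of the work surface, level with it; the furniture and walls round the work are solid. World frame = base frame: x ahead of the robot, y to its left, z up, the work surface at z = 0. Lengths are in mm, angles in rad, forces in N, time in s.
With the tool pointing down it reaches from about 275 to 825 mm from the base axis. Payload 5.2 kg.
Tool frame: the origin (TCP) lies on the centre line of the jaws, within the pads' length; the fingertips stand 19 mm ahead of it and the grasp point (between the pads) is the TCP; x points along the fingers, z is the direction in which the jaws open and shut, and the axes are right-handed (so a half turn about x gives the same grasp; the last joint's range is limited). The gripper opens to 93 mm and grips with 3 to 60 N. Pads are 15 mm wide; open, the fingers measure 128 mm over their backs; the gripper's body (75 mm by 188 mm) begins 65 mm behind the grasp point.
Start: joints at [-1.419, 0.259, 1.535, -0, 1.348, -0.203], TCP at [191.092, -515.741, 237.653] pointing down, gripper open.
Joint ranges: [-3.14, 3.14], [-0.91, 2.08], [0.19, 2.58], [-1.22, 4.36], [0.22, 2.71], [-3.12, 3.12]. Speed limits (rad/s): [2.57, 2.57, 3.14, 3.14, 3.14, 3.14].

### API

Orientations are given as a rotation vector (axis times angle).
In Python, from cell import bot gives the robot as it stands.
- The arm moves only by the tool apply_moves, never from a script. Its argument "moves" is a list of rows, each a list of 3 entries, a list of its own where there are three numbers: the shift along the tool's x, y, z in cm, then the turn about the tool's x in degrees, then the closure in counts, from 0 (fully open) to 255 (shut). A call has 1 to 5 rows; each row shifts and turns the commanded pose from where the row before left it, along the tool's axes as they then stand; what a row does not reach is not made up. A row lasts 1/10 s, in which the tool goes at most 50 mm and 8.59 degrees, less where a joint would pass 70% of its speed; a pose out of reach is approached as far as the arm can. A call is refused whole if a number of a shift passes 5 or a number of a turn 8.59, either way. A call with a gripper value outside its range is refused whole. The fingers move at their own pace and stop on an object; "grip_force" is the grip in N (left out, the last holds). Time passes only in rows, so rows that do not move let the fingers close. It gives the time, the measured TCP pose, the force and the opening at its end, in the units of the state.
- bot.get_state(): the state, without advancing time (a new reading comes with each control period).
- bot.camera(name): name is "side" or "top"; returns a dict with "img" (480x640x3 uint8, red, green, blue), "intrinsics" (3x3 intrinsics, pixels), "cam_to_world" (4x4, takes a point from camera to world coordinates). Camera axes: x right, y down, z forward; pixel columns grow to the right and rows downward; lengths in mm; the calibration is good to about 2 mm. A picture is of the moment at which its call begins. There is no depth.
- bot.finish_job(): hands the job in, once; it reports no verdict.
The state is a dict: "time": time; "qpos": joint angles; "joint_velocities": joint speeds; "joint_efforts": joint torques, N m; "tcp_pos": TCP position; "tcp_rot": TCP orientation; "force": force on the tool from outside, world axes, zero at the start; "torque": the same for the moment, N m; "opening": finger opening in mm.
Only numpy, scipy, OpenCV 4.12 (cv2) and the standard library are available. Lean on these libraries where they do the work, as an engineer would, in place of code of your own. Each camera call takes 0.05 s, during which the arm holds its last target. There are 200 camera calls.

### The job

Press the step button of the bench counter until the drum face with six dots stands in the window. Then put the guard cap over the button, turning it until its key lug drops into the collar's notch and the cap sits fully home and upright, and let go. Leave the plaster blanks, the scraper and the tape roll where they lie.

Things in the scene. Friction and masses are not known exactly. Their poses are not given: they have to be found in the camera images.
- counter: Grey bench counter fixed to the bench, 66 deep (x) x 126 wide (y) x 75 mm high, base plate 86 mm deep. Origin: on the bench under the housing (it spans x -33 to 33, y -66 to 60 mm); z up; -x is its front, which faces the robot. A 45-degree window in its front upper edge at y -55 to -7 mm shows one face of the drum. The step button stands on its top at y = +27 mm inside an aluminium collar.
- drum (a joint): Angle (rad) of the white eight-sided drum behind the window (faces 23 x 46 mm with 1 to 8 black dots). n dots show when it reads n x 0.785 (six: 4.71; whole turns of 6.283 may be added). Each full press of the button brings the next face, one dot more (after 8 comes 1); it cannot step back; a spring detent holds each face. 1 to 4 dots show at the start.
- six_dots (a point): Centre of the drum face with six dots (two rows of three); turns with the drum.
- window_mark (a point): Fixed point in the middle of the window, where the centre of the shown face lies. A black index line on the end cheek points at it.
- button_top (a point): Centre of the top of the step button: a black mushroom head 26 mm across on a steel stem, top 109 mm above the bench (34 mm above the housing) when released. It moves straight down.
- step_button (a joint): Travel (m) of the step button: 0 released, 0.0152 fully down against a hard stop. A full press advances the drum one face; a half press springs back; the button must rise fully before the next press. It takes 3 to 10 N, more only at the stop; it returns by itself in under 0.4 s.
- guard_cap: Loose grey cap, an upturned cup 48 mm in outer diameter, 48 mm high, open below (44 mm deep inside, clears the button), about 70 g, standing on the bench. Origin: centre of its underside, z up, +x towards its key lug: 9 mm wide, 9 mm high, at the foot, reaching 34 mm from the axis; a rib on the top points to it. Grip the round wall about 34 mm above the foot to keep the fingers above the collar.
- cap_key (a point): On the cap's underside at the key lug, 28 mm from the cap's axis.
- seat (a point): Centre of the seat on the housing top, 75 mm above the bench, on the axis of button and collar. Collar: inner diameter 52, outer 62, 12 mm high. The cap is home when its underside rests here; with the lug on the collar's rim it stands 12 mm too high. Play: 2 mm sideways, about 4 degrees of turn either way.
- notch (a point): In the collar's one notch (13 mm wide), at seat height, 28 mm from the seat towards the counter's front (-x). The cap's key lug belongs here.
- blank_square: Bystander: loose cast plaster blank 48 x 48 x 20 mm. Origin: centre of its underside.
- blank_long: Bystander: loose cast plaster blank 30 x 60 x 14 mm. Origin: centre of its underside.
- scraper: Bystander: loose white plastic scraper 22 x 95 x 10 mm. Origin: centre of its underside.
- tape: Bystander: loose roll of masking tape lying flat, about 105 mm across, 25 mm high. Origin: centre of its underside.

How it is judged:
By the outcome, as a careful person would: the job done as asked, in the order asked, and still so for the second after the job is handed in, with the robot touching nothing.
It also fails if it takes over 64 s, if anything falls off the work surface, if the arm or the gripper's body presses on something with over 40 N, if the wrist force passes 120 N, or if a joint passes its speed limit or range.

## Working session

There is one attempt and no reset: what is moved stays moved. The work goes in short steps, Python scripts to look and compute and a tool call to move; the robot and the scene stay as the last step left them, time stands still between calls to the robot, and variables do not carry over. Pictures are saved under pics/ and viewed, about 8 in all and at most 12, crops included, and the job is handed in when it is done.

Besides the shell and the picture viewer there is one more tool, called after ">>>" as name(argument=value, ...) on one line, values as JSON. apply_moves: Moves the arm, as the interface text tells. Its arguments: {"type":"object","properties":{"moves":{"type":"array","items":{"type":"array"}},"grip_force":{"type":"number"}},"required":["moves"]}

```bash
mkdir -p pics; ls; cat > h.py <<'E'
import numpy as np, cv2
from cell import bot
from scipy.spatial.transform import Rotation as R
def snap(name,fn,crop=None,scale=1):
    c=bot.camera(name); im=c["img"][:,:,::-1].copy()
    np.savez('pics/'+fn+'.npz',**c)
    if crop: x0,y0,x1,y1=crop; im=im[y0:y1,x0:x1]
    if scale!=1: im=cv2.resize(im,None,fx=scale,fy=scale,interpolation=cv2.INTER_CUBIC)
    cv2.imwrite('pics/'+fn+'.png',im); return c
def ray(c,u,v):
    d=np.linalg.inv(c["intrinsics"])@[u,v,1.]; T=np.array(c["cam_to_world"])
    return T[:3,3],T[:3,:3]@d
def onz(c,u,v,z):
    o,d=ray(c,u,v); return o+d*(z-o[2])/d[2]
def proj(c,p):
    T=np.linalg.inv(c["cam_to_world"]); q=T[:3,:3]@np.array(p,float)+T[:3,3]; k=c["intrinsics"]@q; return k[:2]/k[2]
E
python3 - <<'E'
from h import *
for n in ("side","top"):
    c=snap(n,n+"0"); print(n,c["intrinsics"],c["cam_to_world"])
s=bot.get_state(); print(s); print(R.from_rotvec(s["tcp_rot"]).as_matrix().round(3))
E
```

```text
pics
side [[487.11703642   0.         319.21170612]
 [  0.         487.11703642 246.7905691 ]
 [  0.           0.           1.        ]] [[-9.99574707e-01  2.57112735e-03  2.90481515e-02  5.86921676e+02]
 [-1.98360777e-02  6.70215980e-01 -7.41900984e-01  6.34484284e+02]
 [-2.13760572e-02 -7.42161660e-01 -6.69879940e-01  6.76822579e+02]
 [ 0.00000000e+00  0.00000000e+00  0.00000000e+00  1.00000000e+00]]
top [[550.86797918   0.         321.38511855]
 [  0.         550.86797918 245.82977324]
 [  0.           0.           1.        ]] [[-1.94283150e-02 -9.93156387e-01  1.15164798e-01  4.57049122e+02]
 [-9.99736344e-01  2.07075426e-02  9.92174337e-03 -1.08341556e+01]
 [-1.22386228e-02 -1.14941671e-01 -9.93296848e-01  1.12421410e+03]
 [ 0.00000000e+00  0.00000000e+00  0.00000000e+00  1.00000000e+00]]
{'time': 0.1, 'qpos': array([-1.41881144e+00,  2.59271866e-01,  1.53594532e+00,  7.73420529e-06,
        1.34801204e+00, -2.02827760e-01]), 'joint_velocities': array([ 1.75310853e-04, -6.88775592e-04, -2.95857258e-03,  7.70031860e-05,
        2.27432901e-04, -1.01670213e-03]), 'joint_efforts': array([ 2.31095924e-03, -4.38211834e+01, -2.84640169e+01,  7.19705829e-02,
        3.62563727e-02, -4.94648623e-05]), 'tcp_pos': array([ 191.01833371, -515.28087207,  236.911248  ]), 'tcp_rot': array([ 0.94512113,  1.35757146, -0.94315183]), 'force': array([-0.73038608,  0.28145082, -0.61239428]), 'torque': array([-0.02118707, -0.01502535, -0.05224184]), 'opening': 93.10884946670693}
[[-0.     0.938  0.347]
 [ 0.002  0.347 -0.938]
 [-1.     0.    -0.002]]
```

View pics/side0.png

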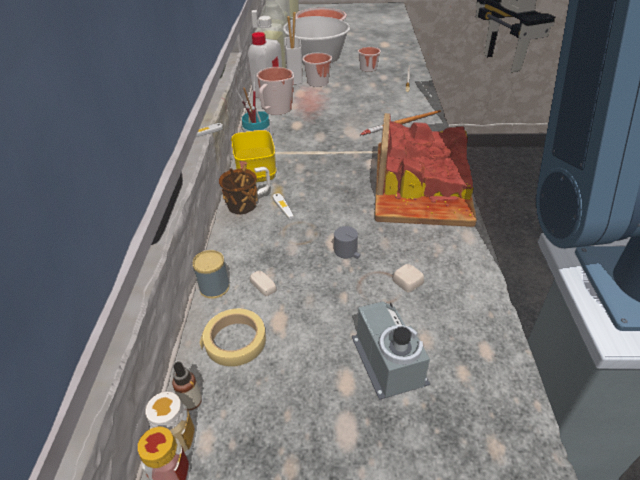

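View pics/top0.png

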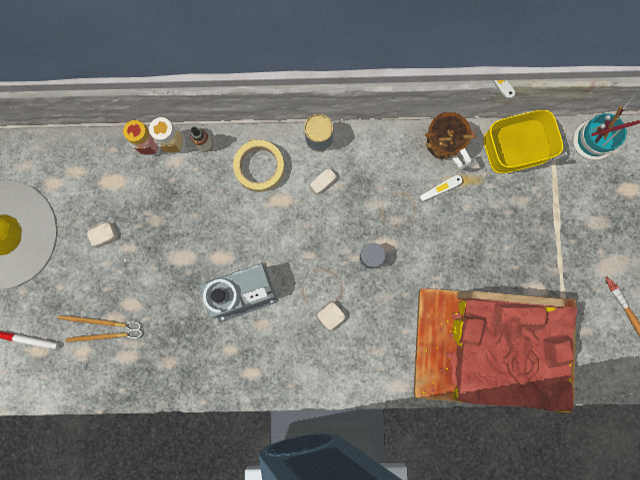

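The side view shows the counter at about (392,350) with its button at (402,336), and the cap at (346,243). In the top view the button is at (220,295), the window at (257,296) and the cap at (372,256). I'll zoom in on the counter and cap.

```bash
python3 - <<'E'
from h import *
t=cv2.imread('pics/top0.png'); s=cv2.imread('pics/side0.png')
z=lambda im,x,y,w,h,k:cv2.resize(im[y:y+h,x:x+w],None,fx=k,fy=k,interpolation=cv2.INTER_CUBIC)
a=np.hstack([z(t,195,255,100,75,4),z(t,340,230,75,75,4)]); b=np.hstack([z(s,345,295,100,75,4),z(s,320,210,75,75,4)])
o=np.vstack([a,b]); cv2.imwrite('pics/z0.png',o); print(o.shape)
E
```

```text
(600, 700, 3)
```

View pics/z0.png

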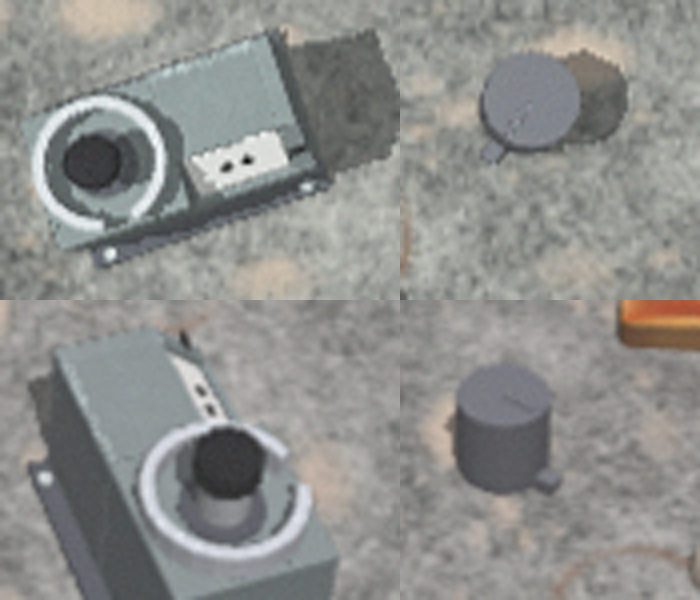

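Two dots show, so four presses are needed. The notch is at the lower right in the top view, around zoom (121,220), and the cap lug is at the lower left, zoom (493,155). Next I measure these precisely.

```bash
cat > m.py <<'E'
from h import *
def load(fn):
    d=np.load('pics/'+fn+'.npz'); return {k:d[k] for k in d}
def mid(c1,p1,c2,p2):
    o1,d1=ray(c1,*p1); o2,d2=ray(c2,*p2)
    s=np.linalg.lstsq(np.c_[d1,-d2],o2-o1,rcond=None)[0]
    a,b=o1+s[0]*d1,o2+s[1]*d2; return (a+b)/2,np.linalg.norm(a-b)
def blob(m,x0,y0,x1,y1):
    k=np.zeros(m.shape,np.uint8); k[y0:y1,x0:x1]=m[y0:y1,x0:x1]
    cs,_=cv2.findContours(k,cv2.RETR_EXTERNAL,cv2.CHAIN_APPROX_NONE); return max(cs,key=cv2.contourArea)
E
python3 - <<'E'
from m import *
T,S=load('top0'),load('side0')
res={}
for n,c,box,cap in (('top',T,(200,275,242,316),(355,240,386,275)),('side',S,(378,322,425,360),(332,222,365,262))):
    g=c['img'].astype(int); mn,mx=g.min(2),g.max(2)
    ring=blob((mn>170).astype(np.uint8)*255,*box); e=cv2.fitEllipse(cv2.convexHull(ring))
    but=blob((mx<55).astype(np.uint8)*255,*box); eb=cv2.minEnclosingCircle(but)
    x0,y0,x1,y1=box; 
    print(n,'ring',e,'button',eb, onz(c,*e[0],87).round(1), onz(c,*eb[0],107).round(1))
    res[n]=(e[0],eb[0])
print('ring tri',mid(T,res['top'][0],S,res['side'][0]),'but tri',mid(T,res['top'][1],S,res['side'][1]))
# hand-picked zoom points
zt=lambda x,y:(195+x/4,255+y/4); zc=lambda x,y:(340+(x-400)/4,230+y/4)
zs=lambda x,y:(345+x/4,295+(y-300)/4); zsc=lambda x,y:(320+(x-400)/4,210+(y-300)/4)
print('captop',onz(T,*zc(532,100),48).round(1),onz(S,*zsc(504,395),48).round(1),mid(T,zc(532,100),S,zsc(504,395)))
print('lug',onz(T,*zc(489,156),9).round(1),onz(S,*zsc(553,480),9).round(1))
print('rib ends', [onz(T,*zc(*p),48).round(1) for p in((529,103),(505,135))],[onz(S,*zsc(*p),48).round(1) for p in((503,394),(536,411))])
print('notch T',onz(T,*zt(121,221),87).round(1),'S',onz(S,*zs(299,472),87).round(1))
# housing back edge top z75
a,b=onz(T,*zt(25,122),75),onz(T,*zt(268,35),75); print('back edge',a.round(1),b.round(1),np.degrees(np.arctan2(*(a-b)[1::-1])),np.linalg.norm(a-b))
a,b=onz(T,*zt(97,260),6),onz(T,*zt(322,184),6); print('base front',a.round(1),b.round(1),np.degrees(np.arctan2(*(a-b)[1::-1])),np.linalg.norm(a-b))
E
```

```text
top ring ((218.68768310546875, 295.7188720703125), (32.954524993896484, 34.78449249267578), 56.75055694580078) button ((221.5, 296.0), 5.2202534675598145) [486.9 194.4  87. ] [485.7 185.3 107. ]
side ring ((401.4284973144531, 340.87030029296875), (37.12919235229492, 42.92920684814453), 101.62647247314453) button ((401.3235168457031, 336.6617736816406), 7.792355537414551) [486.4 189.8  87. ] [489.2 197.4 107. ]
ring tri (array([487.0120997 , 193.43785984,  91.74389796]), np.float64(0.4636139293481599)) but tri (array([486.54458799, 187.65252814,  94.14180936]), np.float64(0.930315076727567))
captop [ 561.6 -100.9   48. ] [ 561.8 -100.3   48. ] (array([ 561.73886967, -100.98248219,   47.41644392]), np.float64(0.12484126783227138))
lug [537.4 -81.6   9. ] [537.1 -80.3   9. ]
rib ends [array([560.2, -99.4,  48. ]), array([544.7, -87.2,  48. ])] [array([ 562.3, -101.1,   48. ]), array([546.4, -88.2,  48. ])]
notch T [459.5 182.   87. ] S [458.7 184.5  87. ]
back edge [507.3 230.2  75. ] [546.6 113.9  75. ] 108.64235619823285 122.70268754407424
base front [440.4 209.2   6. ] [476.3  95.3   6. ] 107.49330809393192 119.44626699223772
```

The measurements agree:
- **Seat:** about (486.5, 191.5), counter yaw about 18°.
- **Cap:** axis at (561.7, −100.7), lug at about 141°. It must turn +57° to reach 198°.

Now I go to the button with the fingers shut.

>>> apply_moves(moves=[[[0,3.3,-3.5],0,255],[[0,3.3,-3.5],0,255],[[0,3.3,-3.5],0,255],[[0,3.3,-3.5],0,255],[[0,3.3,-3.5],0,255]], grip_force=20)

```text
time: 0.6
tcp_pos: [285.2, -292.3, 237.3]
tcp_rot: [0.945, 1.357, -0.944]
force: [1.1, -0.7, 0.0]
opening: 57.8
```

>>> apply_moves(moves=[[[0,3.3,-3.5],0,255],[[0,3.3,-3.5],0,255],[[0,3.3,-3.5],0,255],[[0,3.3,-3.5],0,255],[[0,3.3,-3.5],0,255]])

```text
time: 1.1
tcp_pos: [379.1, -70.9, 237.7]
tcp_rot: [0.944, 1.356, -0.944]
force: [0.4, -0.1, -0.3]
opening: 17.7
```

```bash
cat > rel.py <<'E'
from m import *
import sys
def rel(p):
    s=bot.get_state(); M=R.from_rotvec(s["tcp_rot"]).as_matrix()
    print('t',round(s['time'],2),'tcp',s['tcp_pos'].round(1),'jaw',np.degrees(np.arctan2(M[1,2],M[0,2])).round(1),'tilt',M[2].round(3),'F',s['force'].round(1),'open',round(s['opening'],1),'q',s['qpos'].round(2))
    print('rel cm',(M.T@(np.array(p)-s['tcp_pos'])/10).round(2))
if __name__=='__main__': rel([float(a) for a in sys.argv[1:4]])
E
python3 rel.py 486.5 191.5 140
```

```text
t 1.1 tcp [379.1 -70.9 237.7] jaw -69.7 tilt [-1.  0.  0.] F [ 0.4 -0.1 -0.3] open 17.7 q [-0.48 -0.05  1.88 -0.    1.3   0.74]
rel cm [  9.76  19.18 -20.89]
```

>>> apply_moves(moves=[[[0,3.4,-3.6],0,255],[[0,3.4,-3.6],0,255],[[0.5,3.4,-3.6],0,255],[[1,3.4,-3.6],0,255],[[1,3.4,-3.6],0,255]])

```text
time: 1.6
tcp_pos: [475.7, 156.3, 212.5]
tcp_rot: [0.944, 1.356, -0.943]
force: [1.2, -1.1, -0.6]
opening: 0.5
```

>>> apply_moves(moves=[[[2,2.2,-2.9],0,255],[[2.5,0,0],0,255],[[0,0,0],0,255]])

```text
time: 1.9
tcp_pos: [483.2, 189.5, 164.2]
tcp_rot: [0.938, 1.363, -0.948]
force: [-0.2, -1.0, 0.3]
opening: 0.2
```

```bash
python3 - <<'E'
from rel import *
rel([486.5,191.5,128])
T=snap('top','t1'); S=snap('side','s1')
a=cv2.resize(T['img'][240:330,190:310,::-1],None,fx=3.3,fy=3.3); b=cv2.resize(S['img'][260:410,330:480,::-1],None,fx=2.6,fy=2.6)
h=min(a.shape[0],b.shape[0]); cv2.imwrite('pics/z1.png',np.hstack([a[:h],b[:h]])); print(a.shape,b.shape)
E
```

```text
t 1.9 tcp [483.2 189.5 164.2] jaw -69.5 tilt [-1.    -0.008 -0.001] F [-0.2 -1.   0.3] open 0.2 q [ 0.16  0.27  1.71 -0.    1.17  1.37]
rel cm [ 3.61  0.4  -0.07]
(297, 396, 3) (390, 390, 3)
```

View pics/z1.png

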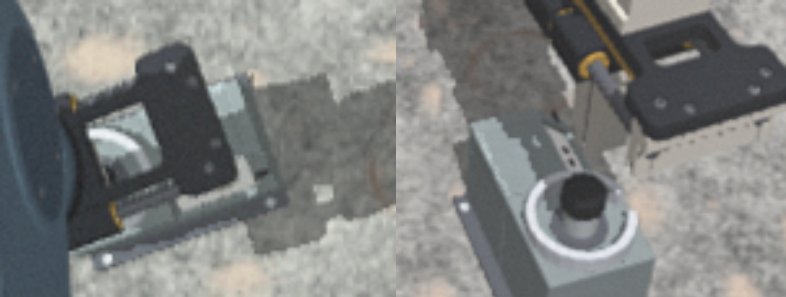

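```bash
python3 - <<'E'
from rel import *
S=load('s1');T=load('t1')
for p in ([486.5,191.5,109],[486.5,191.5,87],[486.5,191.5,75],[483.2,189.5,145],[483.2,189.5,230]): print(p,proj(S,p).round(1),proj(T,p).round(1), ((proj(S,p)-[330,260])*2.6+[396,0]).round())
im=S['img'][200:400,300:500,::-1]; cv2.imwrite('pics/z1b.png',cv2.resize(im,None,fx=3,fy=3))
E
```

```text
[486.5, 191.5, 109] [402.9 332.5] [217.9 295.6] [586. 189.]
[486.5, 191.5, 87] [401.5 341.8] [220.2 295.9] [582. 213.]
[486.5, 191.5, 75] [400.8 346.7] [221.5 296.1] [580. 225.]
[483.2, 189.5, 145] [407.5 315.4] [215. 297.] [598. 144.]
[483.2, 189.5, 230] [414.1 272.5] [204.3 295.8] [615.  33.]
```

View pics/z1b.png

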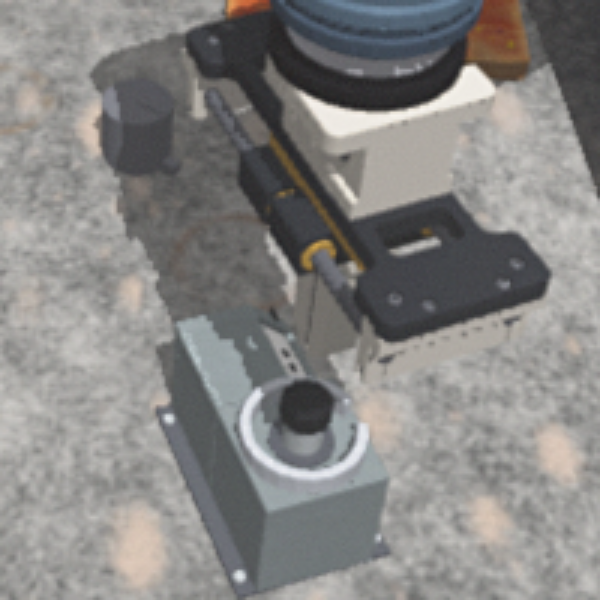

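The fingertips project where I expected, above the button. First press.

>>> apply_moves(moves=[[[2.5,0.3,0],0,255],[[1,0,0],0,255],[[0.8,0,0],0,255],[[0.5,0,0],0,255],[[0,0,0],0,255]])

```text
time: 2.5
tcp_pos: [488.9, 189.1, 120.7]
tcp_rot: [0.944, 1.355, -0.945]
force: [-0.8, -1.7, 3.7]
opening: 0.3
```

>>> apply_moves(moves=[[[0.5,0,0],0,255],[[0.2,0,0],0,255],[[0.1,0,0],0,255],[[0,0,0],0,255]])

```text
time: 2.9
tcp_pos: [489.0, 189.2, 113.1]
tcp_rot: [0.944, 1.355, -0.944]
force: [-2.3, -3.6, 8.5]
opening: 0.6
```

>>> apply_moves(moves=[[[0.1,0,0],0,255],[[0,0,0],0,255]])

```text
time: 3.1
tcp_pos: [489.1, 189.2, 113.0]
tcp_rot: [0.944, 1.355, -0.944]
force: [-5.0, -3.3, 14.8]
opening: 0.3
```

Stop reached. The z stays at 113.0 and the force has jumped to 14.8 N. Release, then three more of the same.

>>> apply_moves(moves=[[[-1.4,0,0],0,255],[[-1,0,0],0,255],[[0,0,0],0,255],[[0,0,0],0,255],[[0,0,0],0,255]])

```text
time: 3.6
tcp_pos: [488.5, 189.9, 134.3]
tcp_rot: [0.944, 1.357, -0.945]
force: [-0.1, 0.9, 0.2]
opening: 0.2
```

>>> apply_moves(moves=[[[1,0,0],0,255],[[0.8,0,0],0,255],[[0.6,0,0],0,255],[[0,0,0],0,255],[[0,0,0],0,255]])

```text
time: 4.1
tcp_pos: [489.7, 190.1, 113.0]
tcp_rot: [0.945, 1.354, -0.942]
force: [-5.4, -1.8, 22.8]
opening: 0.7
```

>>> apply_moves(moves=[[[-1.4,0,0],0,255],[[-1,0,0],0,255],[[0,0,0],0,255],[[0,0,0],0,255],[[0,0,0],0,255]])

```text
time: 4.6
tcp_pos: [488.1, 189.8, 133.8]
tcp_rot: [0.943, 1.358, -0.945]
force: [0.1, -0.2, 0.2]
opening: 0.3
```

>>> apply_moves(moves=[[[1,0,0],0,255],[[0.8,0,0],0,255],[[0.6,0,0],0,255],[[0,0,0],0,255],[[0,0,0],0,255]])

```text
time: 5.1
tcp_pos: [489.6, 190.0, 113.0]
tcp_rot: [0.945, 1.354, -0.942]
force: [-5.7, -1.3, 24.0]
opening: 0.4
```

>>> apply_moves(moves=[[[-1.4,0,0],0,255],[[-1,0,0],0,255],[[0,0,0],0,255],[[0,0,0],0,255],[[0,0,0],0,255]])

```text
time: 5.6
tcp_pos: [488.1, 189.8, 133.8]
tcp_rot: [0.943, 1.358, -0.945]
force: [-0.3, -0.1, 0.9]
opening: 0.3
```

>>> apply_moves(moves=[[[1,0,0],0,255],[[0.8,0,0],0,255],[[0.6,0,0],0,255],[[0,0,0],0,255],[[0,0,0],0,255]])

```text
time: 6.1
tcp_pos: [489.6, 190.0, 113.0]
tcp_rot: [0.945, 1.354, -0.942]
force: [-5.5, -1.2, 22.8]
opening: 0.3
```

>>> apply_moves(moves=[[[-1.4,0,0],0,255],[[-3,0,0],0,255],[[-4,0,0],0,0],[[-2,-2,3],0,0],[[0,-3,4],-8,0]])

```text
time: 6.6
tcp_pos: [469.5, 110.7, 217.0]
tcp_rot: [0.844, 1.396, -0.839]
force: [0.7, -0.6, -0.7]
opening: 20.1
```

```bash
python3 rel.py 561.7 -100.7 150
```

```text
t 6.6 tcp [469.5 110.7 217. ] jaw -62.0 tilt [-1.     0.005  0.003] F [ 0.7 -0.6 -0.7] open 20.1 q [-0.    0.15  1.73  0.    1.26  1.08]
rel cm [ 6.75 -1.81 22.98]
```

>>> apply_moves(moves=[[[0,-0.4,4.6],0,0],[[0,-0.4,4.6],0,0],[[0,-0.4,4.6],0,0],[[0,-0.4,4.6],0,0],[[0,-0.2,4.5],0,0]])

```text
time: 7.1
tcp_pos: [558.0, -102.6, 213.5]
tcp_rot: [0.846, 1.401, -0.847]
force: [0.1, 0.4, 0.0]
opening: 60.0
```

>>> apply_moves(moves=[[[1,0,0],8.5,0],[[1,0,0],8.5,0],[[1,0,0],8.5,0],[[1,0,0],8.5,0],[[1,0,0],8.5,0]])

```text
time: 7.6
tcp_pos: [557.5, -100.6, 162.9]
tcp_rot: [1.401, 1.074, -1.403]
force: [-0.7, 0.4, -0.3]
opening: 92.5
```

>>> apply_moves(moves=[[[0.5,0,0],8.5,0],[[0.5,0,0],8.5,0],[[0,0,0],5,0],[[0,0,0],0,0]])

```text
time: 8.0
tcp_pos: [557.4, -100.4, 153.2]
tcp_rot: [1.664, 0.835, -1.667]
force: [0.2, -0.5, -0.6]
opening: 92.9
```

```bash
python3 - <<'E'
from rel import *
rel([561.7,-100.7,36])
T=snap('top','t2'); S=snap('side','s2')
z=lambda im,x,y,w,h,k:cv2.resize(im[y:y+h,x:x+w,::-1],None,fx=k,fy=k,interpolation=cv2.INTER_CUBIC)
o=np.hstack([z(T['img'],195,255,100,75,4),z(S['img'],345,295,100,75,4)]);cv2.imwrite('pics/z2.png',o)
E
```

```text
t 8.0 tcp [ 557.4 -100.4  153.2] jaw -126.8 tilt [-1.    -0.002  0.001] F [ 0.2 -0.5 -0.6] open 92.9 q [-0.38  0.36  1.61 -0.    1.17  1.84]
rel cm [11.72  0.39 -0.24]
```

View pics/z2.png

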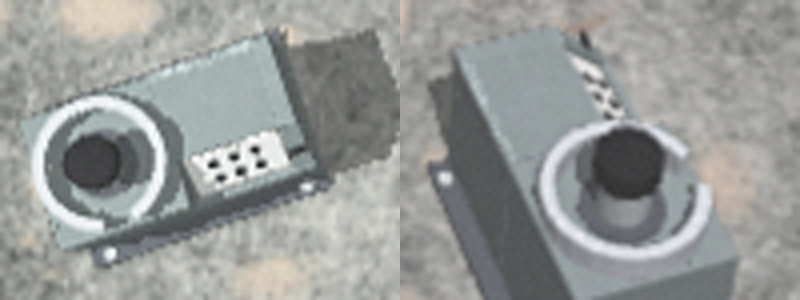

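Six dots now stand in the window, in two rows of three, and the collar notch can be seen. Next I grip the cap.

>>> apply_moves(moves=[[[2.5,0.4,-0.2],0,0],[[3,0,0],0,0],[[3,0,0],0,0],[[2.2,0,0],0,0],[[1,0,0],0,0]])

```text
time: 8.6
tcp_pos: [561.0, -100.9, 35.5]
tcp_rot: [1.662, 0.838, -1.666]
force: [-0.2, 0.4, 0.2]
opening: 93.0
```

>>> apply_moves(moves=[[[0,0,0],0,255],[[0,0,0],0,255],[[0,0,0],0,255],[[0,0,0],0,255],[[0,0,0],0,255]], grip_force=15)

```text
time: 9.1
tcp_pos: [563.0, -101.6, 38.8]
tcp_rot: [1.665, 0.832, -1.663]
force: [0.7, -0.6, 0.6]
opening: 57.6
```

>>> apply_moves(moves=[[[0,0,0],0,255],[[0,0,0],0,255],[[0,0,0],0,255],[[0,0,0],0,255]])

```text
time: 9.5
tcp_pos: [562.7, -101.6, 38.3]
tcp_rot: [1.665, 0.833, -1.664]
force: [-0.6, -0.4, 4.3]
opening: 48.4
```

```bash
python3 - <<'E'
from rel import *
rel([561.7,-100.7,36])
# collar refine: sub-pixel ring outer edge from t2/s2, fit ellipse on ring pixels by angular bins
T,S=load('t2'),load('s2')
for n,c,c0 in (('top',T,(220.2,295.7)),('side',S,(401.5,341.5))):
    # sample rim plane circle r=28.5 at z=87: brightness-weighted least squares in world plane
    g=c['img'].min(2); ys,xs=np.nonzero(g>165)
    P=np.array([onz(c,x,y,87)[:2] for x,y in zip(xs,ys) if np.hypot(x-c0[0],y-c0[1])<26])
    r=np.hypot(*(P-[486.5,191.5]).T); P=P[(r>22)&(r<36)]
    from scipy.optimize import least_squares
    f=least_squares(lambda p:np.hypot(P[:,0]-p[0],P[:,1]-p[1])-p[2],[486.5,191.5,28.5],loss='soft_l1')
    a=np.sort(np.degrees(np.arctan2(P[:,1]-f.x[1],P[:,0]-f.x[0]))%360); d=np.diff(a); i=np.argsort(d)[-3:]
    print(n,f.x.round(2),len(P),'gaps',[(a[j].round(0),a[j+1].round(0)) for j in i])
E
```

```text
t 9.5 tcp [ 562.7 -101.6   38.3] jaw -126.8 tilt [-1.     0.001 -0.   ] F [-0.6 -0.4  4.3] open 48.4 q [-0.37  0.5   1.72  0.    0.92  1.84]
rel cm [ 0.23 -0.13 -0.01]
top [486.83 194.28  29.31] 367 gaps [(np.float64(265.0), np.float64(268.0)), (np.float64(199.0), np.float64(203.0)), (np.float64(185.0), np.float64(199.0))]
side [486.19 190.24  29.77] 424 gaps [(np.float64(177.0), np.float64(181.0)), (np.float64(357.0), np.float64(360.0)), (np.float64(206.0), np.float64(210.0))]
```

The cap is gripped with the opening at 48.4. Lift it and carry it to the seat.

>>> apply_moves(moves=[[[-1,0,0],0,255],[[-2.5,0,0],0,255],[[-4,0,0],0,255],[[-4,-2,-1.5],0,255],[[-3,-3,-2.4],0,255]], grip_force=20)

```text
time: 10.0
tcp_pos: [546.6, -41.4, 185.6]
tcp_rot: [1.668, 0.829, -1.664]
force: [0.1, 0.8, -0.6]
opening: 48.3
```

>>> apply_moves(moves=[[[0,-3.6,-2.9],0,255],[[0,-3.6,-2.9],0,255],[[0,-3.6,-2.9],0,255],[[0,-3.6,-2.9],0,255],[[0,-3.2,-2.6],0,255]])

```text
time: 10.5
tcp_pos: [488.7, 180.8, 183.3]
tcp_rot: [1.664, 0.834, -1.664]
force: [0.5, -0.5, 0.1]
opening: 48.4
```

>>> apply_moves(moves=[[[0,0,0],-8.5,255],[[0,0,0],-8.5,255],[[0,0,0],-8.5,255],[[0,0,0],-8.5,255],[[0,0,0],-8.5,255]])

```text
time: 11.0
tcp_pos: [489.5, 179.0, 183.1]
tcp_rot: [1.13, 1.258, -1.131]
force: [0.2, -0.2, -1.1]
opening: 48.3
```

>>> apply_moves(moves=[[[0,0,0],-8,255],[[0,0,0],-6.2,255],[[0,0,0],0,255],[[0,0,0],0,255]])

```text
time: 11.4
tcp_pos: [489.7, 178.9, 183.0]
tcp_rot: [0.952, 1.353, -0.952]
force: [-0.5, -0.2, 0.0]
opening: 48.3
```

```bash
python3 rel.py 487 192 178
```

```text
t 11.4 tcp [489.7 178.9 183. ] jaw -70.3 tilt [-1. -0. -0.] F [-0.5 -0.2  0. ] open 48.3 q [ 0.14  0.25  1.68 -0.    1.21  1.36]
rel cm [ 0.5   0.19 -1.33]
```

>>> apply_moves(moves=[[[0.5,0.2,-1.3],0,255],[[0,0,0],0,255],[[0,0,0],0,255]])

```text
time: 11.7
tcp_pos: [486.9, 192.3, 177.6]
tcp_rot: [0.949, 1.354, -0.95]
force: [0.2, -0.1, -1.6]
opening: 48.3
```

```bash
python3 - <<'E'
from rel import *
rel([487,192,178])
T=snap('top','t3'); S=snap('side','s3')
z=lambda im,x,y,w,h,k:cv2.resize(im[y:y+h,x:x+w,::-1],None,fx=k,fy=k,interpolation=cv2.INTER_CUBIC)
o=np.hstack([z(S['img'],350,255,100,120,5),z(T['img'],195,240,60,120,5)]);cv2.imwrite('pics/z3.png',o)
print(proj(S,bot.get_state()['tcp_pos']-[0,0,38.3]), proj(S,bot.get_state()['tcp_pos']+[0,0,9.7]))
E
```

```text
t 11.7 tcp [486.9 192.3 177.6] jaw -70.1 tilt [-1.    -0.001 -0.   ] F [ 0.2 -0.1 -1.6] open 48.3 q [ 0.16  0.26  1.69 -0.    1.2   1.39]
rel cm [-0.04 -0.    0.03]
[404.42193397 319.19530129] [407.85125258 296.19376176]
```

View pics/z3.png

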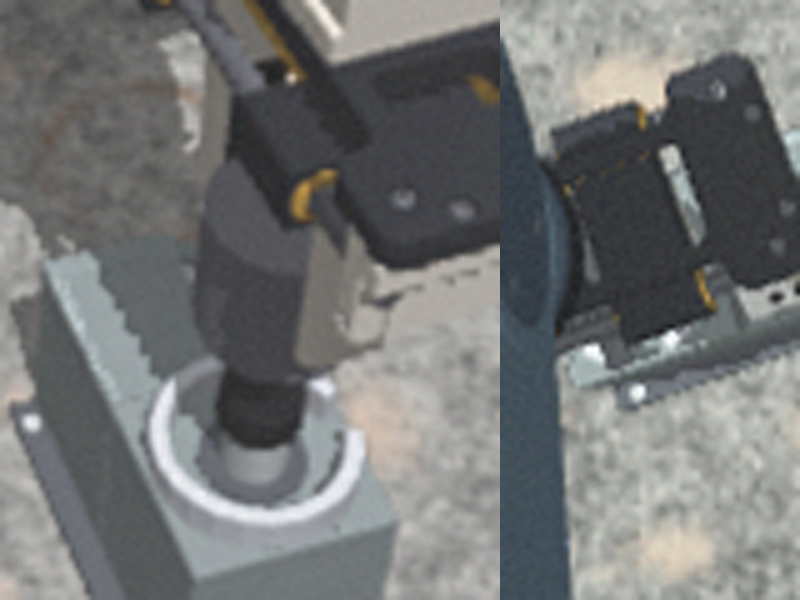

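```bash
python3 - <<'E'
from rel import *
S=load('s3'); g=S['img'].astype(int).mean(2)
for r in (306,309,312,315): print(r,g[r,383:397].round().astype(int))
b=np.array([486.9,192.3,139.3]); 
M=R.from_rotvec(bot.get_state()['tcp_rot']).as_matrix()
vx=-np.array(S['cam_to_world'])[:3,0]  # world dir to image left
# predicted silhouette by projecting circle points at several heights
for h in (8,15,22,30):
    P=np.array([proj(S,b+[24*np.cos(a),24*np.sin(a),h]) for a in np.linspace(0,6.28,200)]); i=P[:,0].argmin(); print(h,P[i].round(1))
print('ring centre proj @',[proj(S,[x,y,87]).round(1) for x,y in((486.2,190.2),(488,192))])
E
```

```text
306 [101 101  96  87  86  87  81  70  71  68  72  70  68  72]
309 [103  99 100 103 116 117  73  69  69  70  69  70  73  70]
312 [103  99 102 100  97  84  68  70  75  77  74  69  69  71]
315 [101 100 100 101  97  78  69  73  76  82  81  82  69  71]
8 [387.9 314.5]
15 [388.3 311.3]
22 [388.7 307.9]
30 [389.1 304.1]
ring centre proj @ [array([401.6, 341.1]), array([400.5, 342.1])]
```

The side-view silhouette puts the cap axis on the TCP within 0.5 mm, and the collar x matches it. I'll descend gently with force feedback.

>>> apply_moves(moves=[[[2.5,0,0.05],0,255],[[2,0,0],0,255],[[0.4,0,0],0,255],[[0.3,0,0],0,255],[[0,0,0],0,255]])

```text
time: 12.3
tcp_pos: [487.9, 191.3, 126.3]
tcp_rot: [0.95, 1.353, -0.949]
force: [-0.5, 0.0, -1.1]
opening: 47.9
```

>>> apply_moves(moves=[[[0.2,0,0],0,255],[[0.2,0,0],0,255],[[0,0,0],0,255]])

```text
time: 12.6
tcp_pos: [487.6, 191.3, 122.1]
tcp_rot: [0.95, 1.353, -0.949]
force: [-0.4, 0.9, 0.1]
opening: 48.3
```

No force at 122.1, which is below the rim contact height of 125.3, so the lug is entering the notch.

>>> apply_moves(moves=[[[0.2,0,0],0,255],[[0.2,0,0],0,255],[[0.2,0,0],0,255],[[0.1,0,0],0,255],[[0,0,0],0,255]])

```text
time: 13.1
tcp_pos: [487.3, 191.3, 114.6]
tcp_rot: [0.949, 1.354, -0.95]
force: [0.1, -0.0, -0.2]
opening: 48.2
```

>>> apply_moves(moves=[[[0.1,0,0],0,255],[[0.1,0,0],0,255],[[0,0,0],0,255]])

```text
time: 13.4
tcp_pos: [487.6, 191.3, 113.3]
tcp_rot: [0.95, 1.353, -0.949]
force: [-0.9, -1.0, 3.1]
opening: 48.3
```

It has contact at 113.3, exactly home height. Release, rise and check.

>>> apply_moves(moves=[[[0,0,0],0,60],[[0,0,0],0,60],[[0,0,0],0,60],[[0,0,0],0,60],[[0,0,0],0,60]])

```text
time: 13.9
tcp_pos: [487.5, 191.3, 112.8]
tcp_rot: [0.95, 1.354, -0.95]
force: [0.1, 0.2, -0.1]
opening: 71.0
```

>>> apply_moves(moves=[[[-1,0,0],0,60],[[-2.5,0,0],0,60],[[-4,0,0],0,60],[[-4,0,0],0,60],[[-2,-4,0],0,60]])

```text
time: 14.4
tcp_pos: [454.4, 178.3, 252.3]
tcp_rot: [0.954, 1.347, -0.944]
force: [-1.0, -0.2, -0.3]
opening: 71.3
```

>>> apply_moves(moves=[[[0,0,4.5],0,60],[[0,0,4.5],0,60],[[0,0,4.5],0,60],[[0,0,4.5],0,60],[[0,0,4.5],0,60]])

```text
time: 14.9
tcp_pos: [526.9, -35.6, 249.0]
tcp_rot: [0.95, 1.353, -0.949]
force: [0.3, 0.4, 0.6]
opening: 71.2
```

>>> apply_moves(moves=[[[0,0,4],0,60],[[0,0,0],0,60],[[0,0,0],0,60]])

```text
time: 15.2
tcp_pos: [540.0, -72.1, 248.1]
tcp_rot: [0.952, 1.354, -0.951]
force: [-0.4, 0.7, -0.4]
opening: 71.1
```

```bash
python3 - <<'E'
from rel import *
rel([487,192,178])
T=snap('top','t4'); S=snap('side','s4')
z=lambda im,x,y,w,h,k:cv2.resize(im[y:y+h,x:x+w,::-1],None,fx=k,fy=k,interpolation=cv2.INTER_CUBIC)
a=np.hstack([z(T['img'],195,255,100,75,4),z(S['img'],345,295,100,75,4)])
b=np.hstack([z(T['img'],0,60,640,420,.6),z(S['img'],0,0,640,480,.5)[:252]])[:,:800]
b=cv2.copyMakeBorder(b,0,0,0,800-b.shape[1],cv2.BORDER_CONSTANT)
cv2.imwrite('pics/z4.png',np.vstack([a,b]))
for n in('top','side'):
    d=cv2.absdiff(load(n+'0')['img'],load(('t4' if n=='top' else 's4'))['img']).max(2); 
    for nm,(x,y) in dict(sq=(331,316),lg=(323,181),scr=(442,187),tape=(259,165)).items():
        if n=='top': print(nm,(d[y-22:y+22,x-22:x+22]>60).sum())
    if n=='side':
        for nm,(x,y) in dict(sq=(408,277),lg=(263,282),scr=(283,205),tape=(234,337)).items(): print('side',nm,(d[y-22:y+22,x-22:x+22]>60).sum())
for p in ([487,192,123],[487,192,135]): print(p,proj(S,p).round(1),proj(T,p).round(1))
E
```

```text
t 15.2 tcp [540.  -72.1 248.1] jaw -70.2 tilt [-1.    -0.    -0.001] F [-0.4  0.7 -0.4] open 71.1 q [-0.34  0.24  1.53  0.    1.37  0.89]
rel cm [  7.03   3.95 -26.64]Traceback (most recent call last):
  File "<stdin>", line 6, in <module>
    return _nx.concatenate(arrs, 1, dtype=dtype, casting=casting)
           ~~~~~~~~~~~~~~~^^^^^^^^^^^^^^^^^^^^^^^^^^^^^^^^^^^^^^^
ValueError: all the input array dimensions except for the concatenation axis must match exactly, but along dimension 0, the array at index 0 has size 252 and the array at index 1 has size 240
```

```bash
python3 - <<'E'
from rel import *
T,S=load('t4'),load('s4')
z=lambda im,x,y,w,h,k:cv2.resize(im[y:y+h,x:x+w,::-1],None,fx=k,fy=k,interpolation=cv2.INTER_CUBIC)
cv2.imwrite('pics/z4.png',np.hstack([z(T['img'],195,255,100,75,4),z(S['img'],345,285,100,75,4)]))
for n,c,ds in(('top',T,dict(sq=(331,316),lg=(323,181),scr=(442,187),tape=(259,165))),('side',S,dict(sq=(408,277),lg=(263,282),scr=(283,205),tape=(234,337)))):
    d=cv2.absdiff(load(n+'0')['img'],c['img']).max(2)
    print(n,{k:int((d[y-22:y+22,x-22:x+22]>60).sum()) for k,(x,y) in ds.items()})
for p in ([487,192,123],[487,192,135]): print(p,'side z4',((proj(S,p)-[345,285])*4+[400,0]).round(),'top z4',((proj(T,p)-[195,255])*4).round())
E
```

```text
top {'sq': 102, 'lg': 156, 'scr': 416, 'tape': 0}
side {'sq': 0, 'lg': 0, 'scr': 0, 'tape': 0}
[487, 192, 123] side z4 [634. 167.] top z4 [ 84. 161.]
[487, 192, 135] side z4 [637. 145.] top z4 [ 79. 160.]
```

View pics/z4.png

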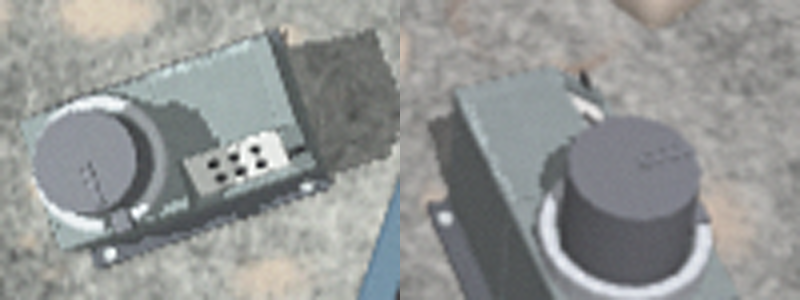

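Six dots show, and the lug sits in the notch at zoom (121,218). The cap top is at zoom (84,161) in the top view and about (633,168) in the side view, which matches the home height of 123 mm and not 135. In the side view the bystanders have not changed. The differences in the top view come from the arm and its shadow.

```bash
python3 -c "
from cell import bot
print(bot.finish_job())"
```

```text
the job is handed in; nothing more can be done
None
```

The counter shows six dots, the guard cap is home over the button with its lug in the notch, and I handed the job in at about 15 s.

- **Counter:** it started on two dots, so I pressed the button four times, each to the hard stop with at most about 24 N measured. A picture after the fourth press, and again at the end, showed two rows of three dots.
- **Cap:** I turned it about 57° and lowered it into the collar. It met no resistance at the rim height and made contact (3 N) exactly at the home height. After release, both cameras put its top at 123 mm (home), not the 135 mm it would stand at on the rim. It looked upright, and the gripper was clear of everything.
- **Blanks, scraper and tape:** none had moved in the side view. In the top view the check showed changes around the two blanks and the scraper. I took these to be the arm and its shadow and did not check further.
- **Disagreement:** the two cameras put the collar's sideways position about 4 mm apart. I used a value between them, and the cap went in without a search.

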